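Index the reagent carousel, then hold the loading slide out

ROBOT

A 6-joint arm with a two-finger parallel gripper is mounted at the origin on the work surface. World frame = base frame: x ahead of the robot, y to its left, z up, the work surface at z = 0. Lengths are in m, angles in degrees, forces in N, time in s.
With the tool pointing down it reaches from about 0.4 to 0.825 m from the base axis. Payload 7 kg.
Tool frame: the origin (TCP) lies between the finger pads; the fingertips stand 22 mm ahead of it and the grasp point (between the pads) lies 3 mm ahead of it; z points along the fingers, y is the direction in which the jaws open and shut (so a half turn about z gives the same grasp; the last joint's range is limited). The gripper opens to 88 mm and grips with 3 to 60 N. Pads are 19 mm wide; open, the fingers measure 130 mm over their backs; the gripper's body (78 mm by 193 mm) begins 47 mm behind the grasp point.
Start: joints at [83.6, 20.546, 0.682, 0, -70.136, -16.507], TCP at [0.263, 0.622, 0.222] pointing down, gripper open.
Joint ranges: [-176.03, 176.03], [-82.01, 121.73], [-58.28, 71.71], [-173.87, 95.51], [-174.79, -0.11], [-173.66, 173.66]. Speed limits (degrees/s): [136.94, 136.94, 172.46, 180, 180, 180].

INTERFACE

Orientations are given as [roll, pitch, yaw] about the fixed x, y, z axes, in that order (R = Rz(yaw) Ry(pitch) Rx(roll)).
In Python, from plant import telemetry, cams, r gives the robot as it stands.
- The arm moves only by the tool carry_out, never from a script. Its argument "commands" is one flat list of numbers, 5 for each row, row after row: the shift along the world's x, y, z as a fraction of full scale, then the turn about the world's z as a fraction of full scale, then the gripper's target within -1 to 1 (shut at 1, half-way at 0, fully open at -1). In form: [x, y, z, turn, claw, x, y, z, turn, claw, ...]. A call has 1 to 8 rows; each row shifts and turns the commanded pose from where the row before left it; what a row does not reach is not made up. Full scale, the value 1, is 0.04 m for a shift and 4 degrees for a turn. A row lasts 1/10 s, in which the tool goes at most 50 mm and 8.59 degrees, less where a joint would pass 70% of its speed; a pose out of reach is approached as far as the arm can. A call with a number of a shift or a turn outside -1 to 1 is refused whole. A call with a gripper value outside its range is refused whole. The fingers move at their own pace and stop on an object; "grip_force" is the grip in N (left out, the last holds). Time passes only in rows, so rows that do not move let the fingers close. It gives the time, the measured TCP pose, the force and the opening at its end, in the units of the state.
- telemetry.get_state(): the state, without advancing time (a new reading comes with each control period).
- cams.capture(name): name is "side" or "top"; returns a dict with "frame" (384x512x3 uint8, red, green, blue), "camera_matrix" (3x3 intrinsics, pixels), "camera_from_world" (4x4, takes a point from world to camera coordinates). Camera axes: x right, y down, z forward; pixel columns grow to the right and rows downward; lengths in m; the calibration is good to about 2 mm. A picture is of the moment at which its call begins. There is no depth.
- r.close_job(): hands the job in, once; it reports no verdict.
The state is a dict: "time_s": time; "joints": joint angles; "qd": joint speeds; "joint_torque": joint torques, N m; "tcp_pos": TCP position; "eef_rot": TCP orientation; "contact_force": force on the tool from outside, world axes, zero at the start; "moment": the same for the moment, N m; "gripper_width": finger opening in m.
Only numpy, scipy, OpenCV 4.12 (cv2) and the standard library are available. Lean on these libraries where they do the work, as an engineer would, in place of code of your own. Each camera call takes 0.05 s, during which the arm holds its last target. There are 200 camera calls.

TASK

Turn the black bar knob on the reagent module until the steel pointer over the carousel's empty place points straight at the tip of the steel index post, moving the carousel only by its knob. Then take the upright grip of the spring-return loading slide, pull the slide out until its side tab is level with the pointed marker clip beside it, and finish still holding it there so that a colleague can load a bottle. Leave the carousel aligned and the loose things around undisturbed.

Things in the scene. Friction and masses are not known exactly. Their poses are not given: they have to be found in the camera images.
- module: White bench-top reagent module, fixed, 400 mm deep (x) x 500 mm wide (y), flat deck 90 mm high with a 50 mm higher console along the far 70 mm. Origin: centre of its underside, on the counter. Its x axis points from its front edge (robot side) to its back, y to its left seen from the front, z up. Its position and yaw vary; all the parts below ride on it.
- carousel (a joint): Turn of the carousel about its vertical axis at module (60, 60) mm. Radians, positive clockwise from above; 0 when its pointer points exactly at the index post; starts at -0.55 to -0.17. It turns a quarter as far as the knob, in the same sense, and stays where it is left. Pointing straight at the post means within 0.045 rad (under 5 mm at the tip).
- pointer_tip (a point): Tip of the steel pointer, a 7 mm wide blade on the carousel over its empty place, 106 mm from the carousel's axis, 156 mm above the counter. The carousel is black, 212 mm across, and carries 17 white bottles in a ring, their tops 159 mm above the counter; the robot must not push it or them.
- index_tip (a point): Tip of the index mark: a fixed steel post of 10 mm, 70 mm tall, standing on the deck just in front of the carousel, with a small cone pointing at the carousel at the pointer's height. 6 mm from the pointer's tip when aligned.
- knob (a joint): Index knob: radians, positive clockwise from above, four times the carousel's angle (starts at -2.2 to -0.7, aligned at 0, range -2.8 to 1.6, so always turned clockwise at first). Needs about 0.06 N m; stays where left.
- knob_grip (a point): On the knob's vertical axis, at module (-100, -140) mm, 155 mm above the counter. The knob is a black upright bar 46 mm long, 14 mm thick, 30 mm tall (138 to 168 mm above the counter) on a grey pedestal. The point's x axis lies along the bar; at joint value 0 that is along the module's x axis. Pinch the 14 mm thickness from above.
- slide (a joint): Spring-return loading slide, an aluminium plate 110 x 66 x 10 mm with its grip, a bottle nest and a side tab: metres pulled out towards the module's front (along the module's -x); 0 is home, where its spring keeps it, stop at 0.085. The spring pulls back with 4.8 N at home plus 1.2 N per 10 mm.
- slide_grip (a point): In the slide's upright black grip, 141 mm above the counter. The grip is 16 mm thick along the module's x, 40 mm wide along y, and reaches from 101 to 161 mm above the counter. A bottle nest stands on the slide from 32 mm behind the point, its top 113 mm above the counter. Axes as the module's. At home it lies at module (-145, 60) mm.
- slide_tab (a point): Tip of the small steel cone on the slide's left side (module +y), 25 mm behind the grip's centre and 50 mm to the left of it, 105 mm above the counter. It moves with the slide.
- mark_tip (a point): Tip of the steel marker clip, 12 mm wide, on a short aluminium rail left of the slide; it points at the slide, 30 to 55 mm in front of the tab's home place, 107 mm above the counter, axes as the module's. Stiff on its rail. The slide is at the mark when tab and tip agree along the module's x within 5 mm.
- vial_a: Loose white bottle, 25 mm across, 58 mm tall, standing on the deck between knob and slide. Bystander; origin at the centre of its foot.
- vial_b: Loose white bottle like the other, on the deck at the module's right behind the knob. Bystander.
- wash_bottle: Loose clear bottle with blue cap, 68 mm across, 190 mm tall, on the counter to the right. Bystander.
- carton: Loose white carton 80 x 140 x 60 mm on the counter to the right. Bystander.
- tip_box: Loose blue tip box 87 x 122 x 65 mm on the counter to the left. Bystander.
- beaker: Loose clear beaker 70 mm across, 80 mm tall, on the counter to the left. Bystander.
- spatula: Loose spatula 190 mm long lying on the counter in front of the module, to the right. Bystander.

How it is judged (in metres and radians):
On the way, in this order (a step that is already met when the one before it is completed fails the run):
1. The carousel's pointer has been brought to the index post, and rests there (value of joint carousel between -0.045 and 0.045 rad and velocity of joint carousel between -0.03 and 0.03 rad/s), for 0.3 s.
2. The slide is held out with its tab at the marker, the carousel still aligned (value of joint carousel between -0.045 and 0.045 rad and x of slide_tab in the frame of mark_tip between -0.005 and 0.005 m and contact force between the fingers and slide above 2 N), for 0.3 s.
At the end, for the whole second after the job is handed in: The carousel is within 0.045 rad of the index post (just under 5 mm at the pointer's tip); the slide stands still with its tab within 5 mm of the marker tip along the module's x, and the fingers are holding it there with at least 2 N of contact force (all of step 2 and velocity of joint slide between -0.01 and 0.01 m/s); the arm keeps its last pose, push and grip.
It fails at once if The robot pushes the carousel or its bottles directly (over 3 N) (contact force between any of the fingers, the arm and carousel above 3 N).
It fails at once if A loose bystander is shifted by more than 30 mm (distance of any of vial_a, vial_b, wash_bottle, carton, tip_box, beaker, spatula from where it was at the start of the episode above 0.03 m).
It fails at once if A standing bottle or the beaker is tipped over (angle between any of vial_a, vial_b, wash_bottle, beaker's own z axis and vertical above 0.5 rad).
It also fails if it takes over 56 s, if anything falls off the work surface, if the arm or the gripper's body presses on something with over 40 N, if the wrist force passes 120 N, or if a joint passes its speed limit or range.

## Working session

There is one attempt and no reset: what is moved stays moved. The work goes in short steps, Python scripts to look and compute and a tool call to move; the robot and the scene stay as the last step left them, time stands still between calls to the robot, and variables do not carry over. Pictures are saved under pics/ and viewed, about 8 in all and at most 12, crops included, and the job is handed in when it is done.

Besides the shell and the picture viewer there is one more tool, called after "Emit:" by a JSON object that holds its "name" and its "arguments". carry_out: Moves the arm, as the interface text tells. Shift numbers are shares of 0.04 m and turn numbers shares of 4 degrees, none past 1 either way. Its arguments: {"type":"object","properties":{"commands":{"type":"array"},"grip_force":{"type":"number"}},"required":["commands"]}

```bash
mkdir -p pics
cat > h.py <<'E'
import numpy as np, cv2
from plant import telemetry, cams, r
def cap(n,fn):
    c=cams.capture(n); np.savez('pics/'+fn+'.npz',**c)
    cv2.imwrite('pics/'+fn+'.png',c['frame'][:,:,::-1]); return c
def ray(c,u,v):
    M=c['camera_from_world'];R=M[:3,:3];o=-R.T@M[:3,3]
    d=R.T@np.linalg.inv(c['camera_matrix'])@[u,v,1]; return o,d/np.linalg.norm(d)
def plane(c,u,v,z):
    o,d=ray(c,u,v); return o+d*(z-o[2])/d[2]
def tri(c1,p1,c2,p2):
    o1,d1=ray(c1,*p1);o2,d2=ray(c2,*p2)
    s=np.linalg.lstsq(np.c_[d1,-d2],o2-o1,rcond=None)[0]
    a=o1+s[0]*d1;b=o2+s[1]*d2; return (a+b)/2,np.linalg.norm(a-b)
def proj(c,P):
    P=np.atleast_2d(P);M=c['camera_from_world'];q=(P@M[:3,:3].T+M[:3,3])@c['camera_matrix'].T
    return q[:,:2]/q[:,2:]
def load(fn): return dict(np.load('pics/'+fn+'.npz'))
E
python3 - <<'E'
from h import *
for n in('top','side'):
    c=cap(n,n+'0'); o,d=ray(c,256,192); print(n,o.round(3),d.round(3),c['camera_matrix'][0,0])
a=[cv2.resize(load(n+'0')['frame'],(800,600),interpolation=cv2.INTER_CUBIC) for n in('top','side')]
for n,i in zip(('top','side'),a): cv2.imwrite(f'pics/{n}0b.png',i[:,:,::-1])
print(telemetry.get_state())
E
```

```text
top [ 0.473 -0.035  1.17 ] [ 0.043  0.013 -0.999] 365.41641281926235
side [ 0.49  -0.678  0.88 ] [ 0.055  0.634 -0.771] 347.523098520057
{'time_s': 0.1, 'joints': array([ 8.35999102e+01,  2.05871644e+01,  6.39605298e-01, -1.71456124e-02,
       -7.01360612e+01, -1.65075582e+01]), 'qd': array([-0.02659951, -0.05214649,  0.19934731,  0.18491397,  0.00627205,
        0.02593566]), 'joint_torque': array([-2.09776597e-03, -5.84165454e+01,  2.93750650e+01,  7.01551929e+00,
        1.01301813e-02, -5.48810942e-05]), 'tcp_pos': array([0.2625911 , 0.62135117, 0.22092455]), 'eef_rot': array([ 1.79915246e+02, -8.30758753e-03, -2.29134796e+01]), 'contact_force': array([ 0.30679234, -0.3383814 ,  0.04474622]), 'moment': array([ 0.01422046, -0.03517536, -0.01337169]), 'gripper_width': 0.08775581697334457}
```

View pics/top0b.png

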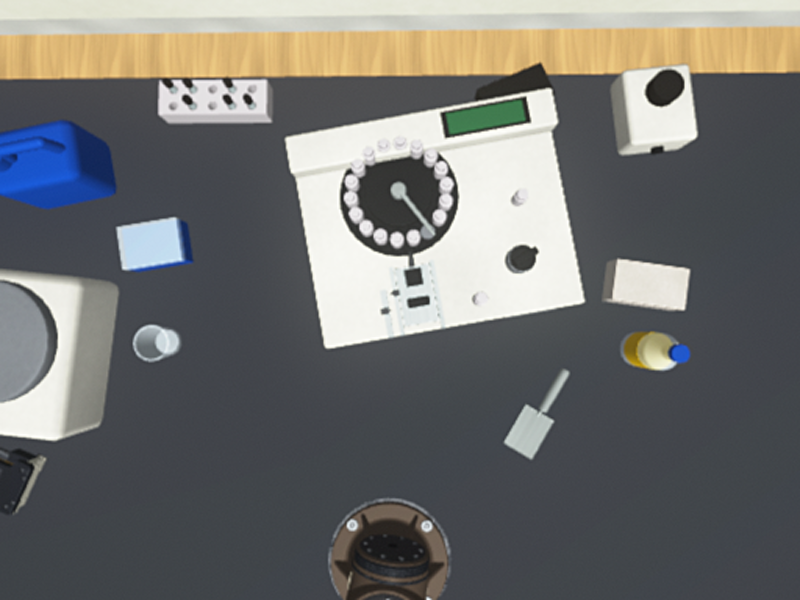

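View pics/side0b.png

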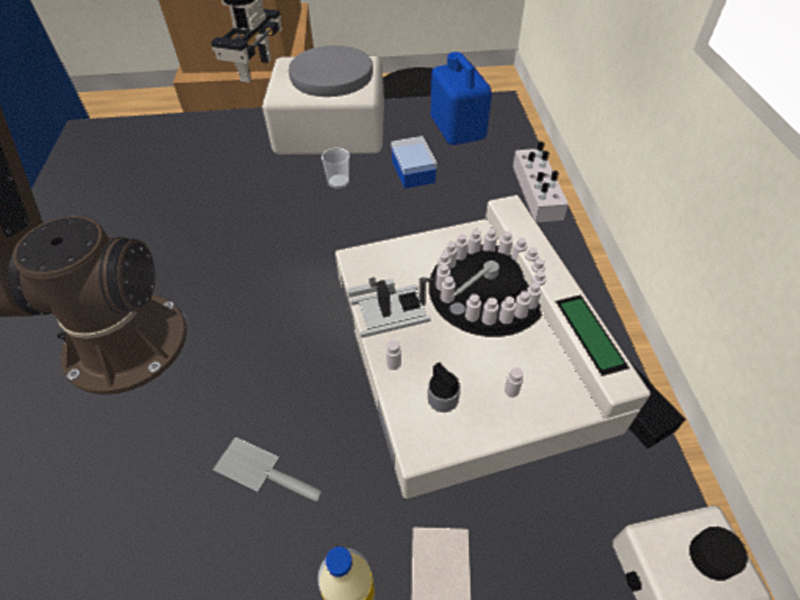

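The top view shows the module yawed about +10°. In the 800x600 image, the deck's front corners are at (325,348) and (583,302), the hub is at (398,188), the pointer tip is near (432,235), the knob is at (520,258), the slide grip at (418,301) and the clip at (386,310). I'll crop and measure next.

```bash
cat > frame.py <<'E'
from h import *
def modframe(c):
    # front corners of the deck from edge lines of the bright mask
    f=c['frame'].astype(int); m=((f.min(2)>150)&(f.max(2)-f.min(2)<45)).astype(np.uint8)
    m=cv2.morphologyEx(m,cv2.MORPH_OPEN,np.ones((3,3)))
    n,l,s,_=cv2.connectedComponentsWithStats(m[60:230,170:390])
    k=1+np.argmax(s[1:,4]); mm=np.zeros_like(m); mm[60:230,170:390]=(l==k)
    pts=cv2.findContours(mm,cv2.RETR_EXTERNAL,cv2.CHAIN_APPROX_NONE)[0]
    h=cv2.convexHull(max(pts,key=cv2.contourArea)); return cv2.approxPolyDP(h,4,True)[:,0]
E
python3 - <<'E'
from frame import *
t=load('top0');s=load('side0')
q=modframe(t);print(q.tolist())
for p in q: print(p,plane(t,*p,.09).round(4),plane(t,*p,.14).round(4))
FL=plane(t,325/1.5625,348/1.5625,.09);FR=plane(t,583/1.5625,302/1.5625,.09)
d=FL-FR;print(np.linalg.norm(d[:2]),np.degrees(np.arctan2(-d[0],d[1])))
P=np.array
tr=lambda a,b:tri(t,P(a)/1.5625,s,P(b)/1.5625)
print('hub',tr((398,188),(491,268)));print('knob',tr((519,258),(441,378)));print('grip',tr((418,301),(382,286)))
a=cv2.resize(t['frame'][75:225,200:360],None,fx=5,fy=5,interpolation=cv2.INTER_CUBIC)[:, :800]
cv2.imwrite('pics/c1.png',cv2.resize(a,(640,600))[:,:,::-1])
b=cv2.resize(s['frame'][145:270,210:360],None,fx=4.8,fy=4.8,interpolation=cv2.INTER_CUBIC)
cv2.imwrite('pics/c2.png',b[:,:,::-1])
E
```

```text
[[353, 60], [373, 193], [208, 222], [183, 88]]
[353  60] [ 0.9146 -0.3091  0.09  ] [ 0.8942 -0.2964  0.14  ]
[373 193] [ 0.5169 -0.363   0.09  ] [ 0.5148 -0.3478  0.14  ]
[208 222] [0.4298 0.1214 0.09  ] [0.4318 0.1142 0.14  ]
[183  88] [0.8328 0.2011 0.09  ] [0.8161 0.1902 0.14  ]
0.49270031801997766 10.333246228735963
hub (array([ 0.71848315, -0.01666987,  0.14520319]), np.float64(0.00292711808327992))
knob (array([ 0.59205587, -0.23503915,  0.139583  ]), np.float64(0.0020207737628866215))
grip (array([ 0.51378614, -0.05298638,  0.16257675]), np.float64(0.0006804127453632209))
```

View pics/c1.png

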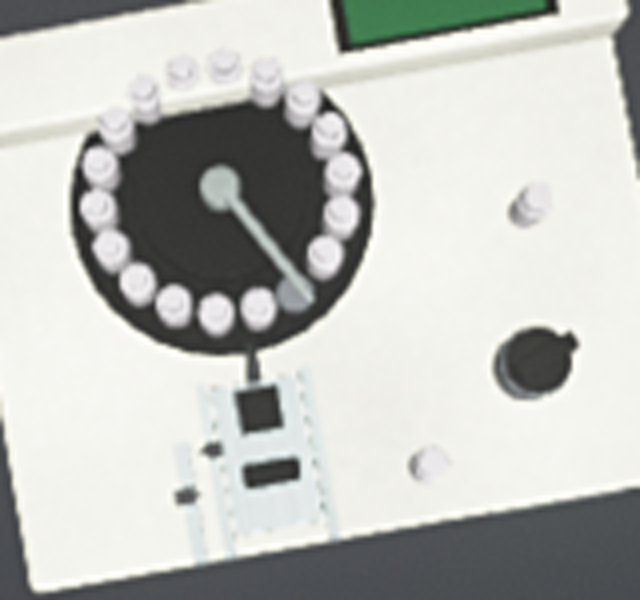

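View pics/c2.png

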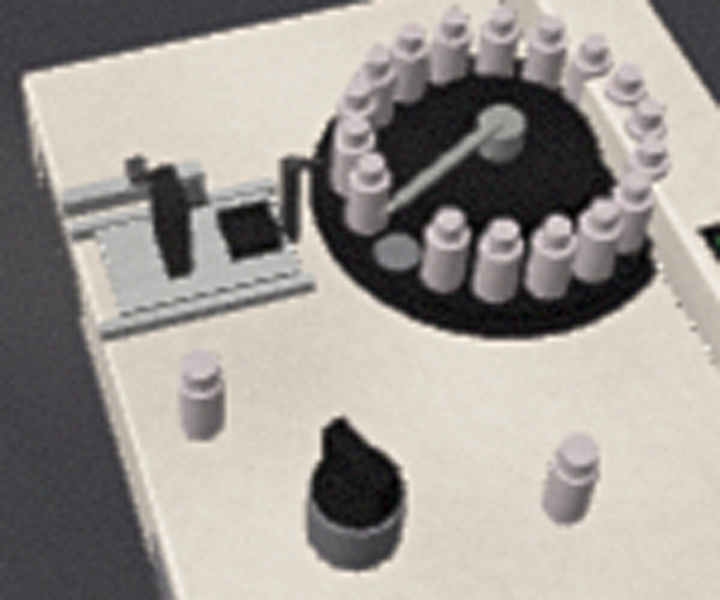

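The crops map back at 4 px per image px in the top view. There the hub is at (220,187), the pointer tip at (309,302), the index post at about (252,350-380), the tab at (212,450) and the clip at (186,495). The knob bar's end sticks out at (577,341). Next I'll compute the angles.

```bash
cat >> frame.py <<'E'
YAW=np.radians(10.2);O=np.array([.667,-.086])
def mod(w): d=np.asarray(w)[:2]-O;c,s=np.cos(YAW),np.sin(YAW);return np.array([c*d[0]+s*d[1],-s*d[0]+c*d[1]])
def world(m): c,s=np.cos(YAW),np.sin(YAW);return O+[c*m[0]-s*m[1],s*m[0]+c*m[1]]
E
python3 - <<'E'
from frame import *
t=load('top0');s=load('side0')
T=lambda u,v,z:plane(t,u/4+200,v/4+75,z)
S=lambda u,v:(u/4.8+210,v/4.8+145)
hub=T(220,187,.158);tip=T(309,302,.156)
d=mod(tip)-mod(hub);print('hub',mod(hub),'len',np.hypot(*d),'theta',np.degrees(np.arctan2(d[1],-d[0])))
for n,uv,z in(('tab',(209,450),.105),('clip',(190,494),.107),('grip',(271,471),.161),('knobend',(577,341),.16),('post',(252,370),.16),('vialA',(433,458),.148),('vialB',(540,193),.148)):
    w=T(*uv,z);print(n,w.round(4),mod(w).round(4))
for n,a,b in(('tri knobend',(577,341),(338,425)),('gripTop',(271,468),(168,172)),('vialA',(433,456),(201,358)),):
    p,e=tri(t,(a[0]/4+200,a[1]/4+75),s,S(*b));print(n,p.round(4),mod(p).round(4),e.round(4))
print(world((-.1,-.14)),world((-.145,.06)))
E
```

```text
hub [0.05719928 0.05901197] len 0.10198659153144367 theta -27.42598893770645
tab [ 0.5314 -0.0095  0.105 ] [-0.1199  0.0993]
clip [0.4992 0.0042 0.107 ] [-0.1492  0.1185]
grip [ 0.5139 -0.0536  0.161 ] [-0.145  0.059]
knobend [ 0.6042 -0.2644  0.16  ] [-0.0934 -0.1644]
post [ 0.584  -0.0404  0.16  ] [-0.0736  0.0596]
vialA [ 0.5238 -0.1667  0.148 ] [-0.1552 -0.054 ]
vialB [ 0.7102 -0.2423  0.148 ] [ 0.0149 -0.1615]
tri knobend [ 0.5894 -0.2531  0.208 ] [-0.1059 -0.1508] 0.0169
gripTop [ 0.5153 -0.0534  0.172 ] [-0.1435  0.0589] 0.0003
vialA [ 0.5239 -0.1666  0.1488] [-0.1551 -0.054 ] 0.0025
[ 0.5933723  -0.24149586] [ 0.51366655 -0.05262555]
```

The measurements agree. The carousel is at about -27.4°, so the knob is at about -110° and the bar's world yaw is about -60°, which matches the visible bar end. I'll move above the knob.

Emit:
{"name": "carry_out", "arguments": {"commands": [0.376,-0.98,0.1,-0.42,0,0.376,-0.98,0,-0.42,0,0.376,-0.98,0,-0.42,0,0.376,-0.98,0,-0.42,0,0.376,-0.98,0,-0.42,0,0.376,-0.98,0,-0.42,0,0.376,-0.98,0,-0.42,0,0.376,-0.98,0,-0.42,0], "grip_force": 25}}

```text
time_s: 0.9
tcp_pos: [0.3832, 0.3064, 0.2256]
eef_rot: [180.0, 0.0, -36.4]
contact_force: [0.9, 0.1, -0.6]
gripper_width: 0.0438
```

Emit:
{"name": "carry_out", "arguments": {"commands": [0.376,-0.98,0,-0.42,0,0.376,-0.98,0,-0.42,0,0.376,-0.98,0,-0.42,0,0.376,-0.98,0,-0.42,0,0.376,-0.98,0,-0.42,0,0.376,-0.98,0,-0.42,0,0.376,-0.98,0,-0.42,0,0.376,-0.98,0,-0.42,0]}}

```text
time_s: 1.7
tcp_pos: [0.5035, -0.0072, 0.2257]
eef_rot: [-180.0, 0.0, -49.9]
contact_force: [0.6, 1.5, -0.4]
gripper_width: 0.0438
```

Emit:
{"name": "carry_out", "arguments": {"commands": [0.376,-0.98,0,-0.42,0,0.376,-0.98,0,-0.42,0,0.376,-0.98,0,-0.42,0,0.376,-0.98,0,-0.42,0,0.376,-0.98,0,-0.42,0,0.376,-0.98,0,-0.42,0,0,0,0,0,0,0,0,0,0,0]}}

```text
time_s: 2.5
tcp_pos: [0.5932, -0.2416, 0.2245]
eef_rot: [179.9, 0.1, -60.0]
contact_force: [-0.2, 1.2, -0.7]
gripper_width: 0.0436
```

Run:
```python
from frame import *
t=cap('top','top1');s=cap('side','side1')
a=cv2.resize(t['frame'][120:200,290:370],(400,400),interpolation=cv2.INTER_CUBIC)
b=cv2.resize(s['frame'][180:280,235:335],(400,400),interpolation=cv2.INTER_CUBIC)
cv2.imwrite('pics/c3.png',np.hstack([a,b])[:,:,::-1])
```

```text
(no output)
```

View pics/c3.png

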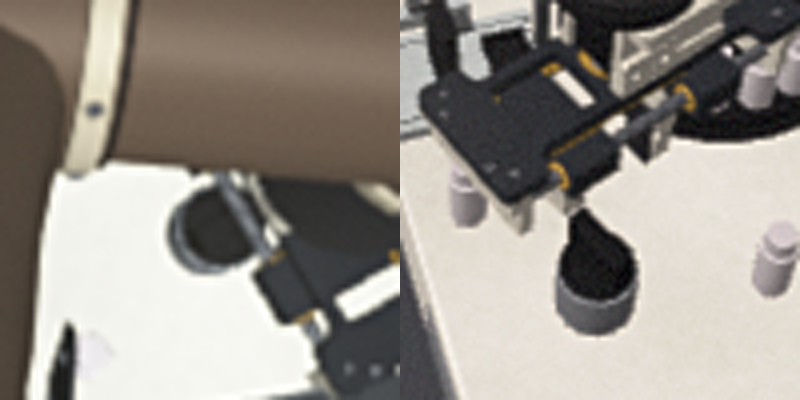

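Run:
```python
from frame import *
t=load('top1');s=load('side1')
for p in [(.593,-.2415,.2245),(.593,-.2415,.2025),(.593,-.2415,.138),(.593,-.2415,.168)]:
    a=proj(t,p)[0];b=proj(s,p)[0]
    print(p,'top crop',(a-[290,120])*5,'side crop',(b-[235,180])*4+[400,0])
```

```text
(0.593, -0.2415, 0.2245) top crop [255.33843801 206.62248051] side crop [600.81674849 177.99019685]
(0.593, -0.2415, 0.2025) top crop [246.21254168 211.89528112] side crop [598.86710385 199.50777188]
(0.593, -0.2415, 0.138) top crop [221.69987368 226.05831846] side crop [593.59332086 257.71274901]
(0.593, -0.2415, 0.168) top crop [232.70851806 219.69769539] side crop [595.96846722 231.49905387]
```

The projected TCP and knob axis land on the finger midpoint (side crop (590,190)) and the knob disc (top crop (218,225)), so they agree. I'll lower and pinch.

Emit:
{"name": "carry_out", "arguments": {"commands": [0,0,-0.5,0,0,0,0,-0.5,0,0,0,0,-0.5,0,0,0,0,0,0,0,0,0,0,0,1,0,0,0,0,1,0,0,0,0,1,0,0,0,0,1], "grip_force": 25}}

```text
time_s: 3.4
tcp_pos: [0.594, -0.2406, 0.1667]
eef_rot: [-179.9, -0.1, -59.9]
contact_force: [-0.5, -0.3, 0.7]
gripper_width: 0.0175
```

Emit:
{"name": "carry_out", "arguments": {"commands": [0,0,0,0,1,0,0,0,0,1,0,0,0,0,1]}}

```text
time_s: 3.7
tcp_pos: [0.5936, -0.2407, 0.1658]
eef_rot: [180.0, -0.0, -59.9]
contact_force: [0.0, 0.9, -0.3]
gripper_width: 0.0009
```

The fingers shut to 0.9 mm, so they missed the bar. I'll take a look.

Run:
```python
from frame import *
t=cap('top','top2');s=cap('side','side2')
a=cv2.resize(t['frame'][120:200,290:370],(400,400),interpolation=cv2.INTER_CUBIC)
b=cv2.resize(s['frame'][200:270,250:320],(400,400),interpolation=cv2.INTER_CUBIC)
cv2.imwrite('pics/c4.png',np.hstack([a,b])[:,:,::-1])
```

```text
(no output)
```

View pics/c4.png

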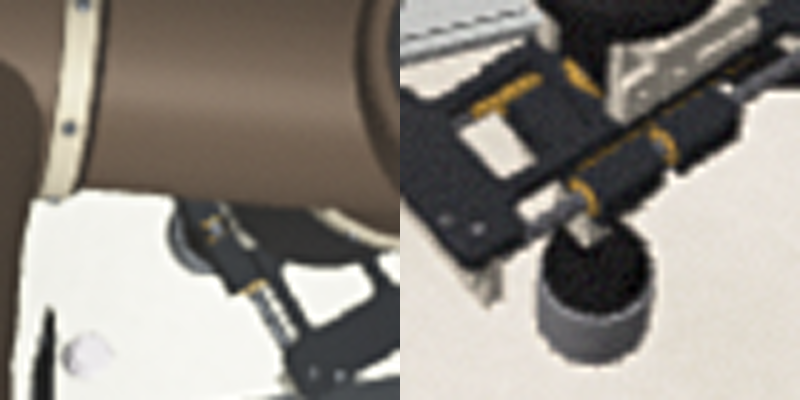

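Emit:
{"name": "carry_out", "arguments": {"commands": [0,0,0.7,0,1,0,0,0.7,0,1,0,0,0.2,0,1,0,0,0,0,1]}}

```text
time_s: 4.2
tcp_pos: [0.5944, -0.2408, 0.2314]
eef_rot: [-179.9, -0.1, -59.9]
contact_force: [-0.2, 0.8, -0.2]
gripper_width: 0.0004
```

Run:
```python
from frame import *
t=cap('top','top3');s=cap('side','side3');s0=load('side0')
f=lambda s:cv2.resize(s['frame'][165:265,240:340],(400,400),interpolation=cv2.INTER_CUBIC)
cv2.imwrite('pics/c5.png',np.hstack([f(s0),f(s)])[:,:,::-1])
```

```text
(no output)
```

View pics/c5.png

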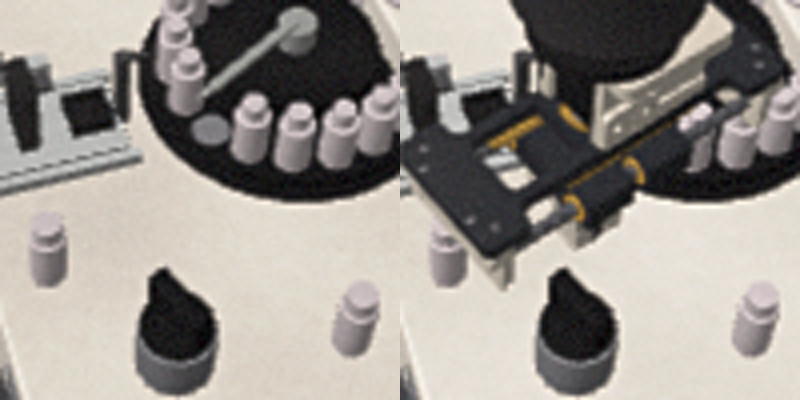

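The knob hasn't moved (bar end at (160,272) in both crops), so the fingers closed above or beside the bar. I'll overlay the projected points to find the offset.

Run:
```python
from frame import *
s0=load('side0');t0=load('top0')
k=world((-.1,-.14))
for z in(.138,.15,.16,.168):
    u=np.array([np.cos(np.radians(120)),np.sin(np.radians(120))])*.023
    print(z,'side +end',proj(s0,[*(k+u),z])[0].round(1),'obs 280.4 232.5','| top -end',proj(t0,[*(k-u),z])[0].round(1),'obs 344.2 160.2')
def crop(n,r0,c0,w,P):
    c=load(n);k=400/w;a=cv2.resize(c['frame'][r0:r0+w,c0:c0+w],(400,400),interpolation=cv2.INTER_CUBIC)
    for p,col in P:
        q=(proj(c,p)[0]-[c0,r0])*k; cv2.circle(a,tuple(int(v) for v in q),3,col,-1)
    return a
P3=[((.5944,-.2408,.2094),(255,0,0)),((.5944,-.2408,.2314),(0,255,0))]
P2=[((.5936,-.2407,.1438),(255,0,0)),((.5936,-.2407,.1658),(0,255,0))]
cv2.imwrite('pics/c6.png',np.hstack([crop('side2',212,258,50,P2),crop('side3',200,260,50,P3)])[:,:,::-1])
```

```text
0.138 side +end [277.7 237.9] obs 280.4 232.5 | top -end [341.4 161. ] obs 344.2 160.2
0.15 side +end [277.9 235.3] obs 280.4 232.5 | top -end [342.4 160.5] obs 344.2 160.2
0.16 side +end [278.1 233.1] obs 280.4 232.5 | top -end [343.2 160. ] obs 344.2 160.2
0.168 side +end [278.2 231.3] obs 280.4 232.5 | top -end [343.8 159.6] obs 344.2 160.2
```

View pics/c6.png

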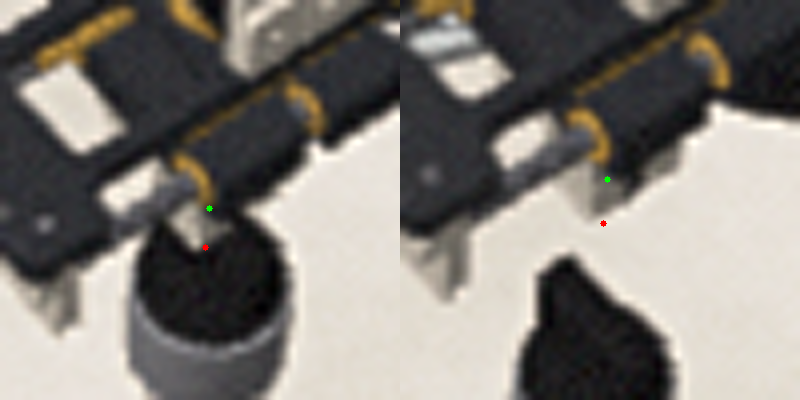

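Emit:
{"name": "carry_out", "arguments": {"commands": [0,0,-0.4,0,1,0,0,-0.4,0,1,0,0,-0.15,0,1,0,0,0,0,1,0,0,-0.05,0,1,0,0,-0.05,0,1,0,0,-0.05,0,1,0,0,0,0,1], "grip_force": 25}}

```text
time_s: 5.1
tcp_pos: [0.5936, -0.2406, 0.1858]
eef_rot: [-180.0, 0.0, -59.9]
contact_force: [0.0, 0.3, -0.2]
gripper_width: 0.0006
```

Emit:
{"name": "carry_out", "arguments": {"commands": [0,0,-0.08,0,1,0,0,-0.08,0,1,0,0,-0.08,0,1,0,0,-0.08,0,1,0,0,-0.08,0,1,0,0,0,0,1]}}

```text
time_s: 5.7
tcp_pos: [0.5933, -0.2406, 0.1691]
eef_rot: [180.0, 0.0, -59.9]
contact_force: [-0.8, 0.1, -0.5]
gripper_width: 0.0002
```

Emit:
{"name": "carry_out", "arguments": {"commands": [0,0,-0.05,0,1,0,0,-0.05,0,1,0,0,-0.05,0,1,0,0,0,0,1]}}

```text
time_s: 6.1
tcp_pos: [0.5937, -0.2407, 0.1637]
eef_rot: [-180.0, -0.0, -59.9]
contact_force: [0.2, 0.3, 0.2]
gripper_width: 0.0005
```

Run:
```python
from frame import *
t=cap('top','top4');s=cap('side','side4');print(telemetry.get_state()['contact_force'])
def g(c,r0,c0,w,P):
    k=400/w;a=cv2.resize(c['frame'][r0:r0+w,c0:c0+w],(400,400),interpolation=cv2.INTER_CUBIC)
    a=np.clip(a.astype(float)*2.2,0,255).astype(np.uint8)
    for p in P:
        q=(proj(c,p)[0]-[c0,r0])*k; cv2.circle(a,tuple(int(v) for v in q),2,(255,0,0),-1)
    return a
x,y,z=telemetry.get_state()['tcp_pos'];P=[(x,y,z),(x,y,z-.022)]
cv2.imwrite('pics/c7.png',np.hstack([g(s,212,258,50,P),g(t,140,310,50,P)])[:,:,::-1])
```

```text
[ 1.0795287   0.0589369  -0.18971203]
```

View pics/c7.png

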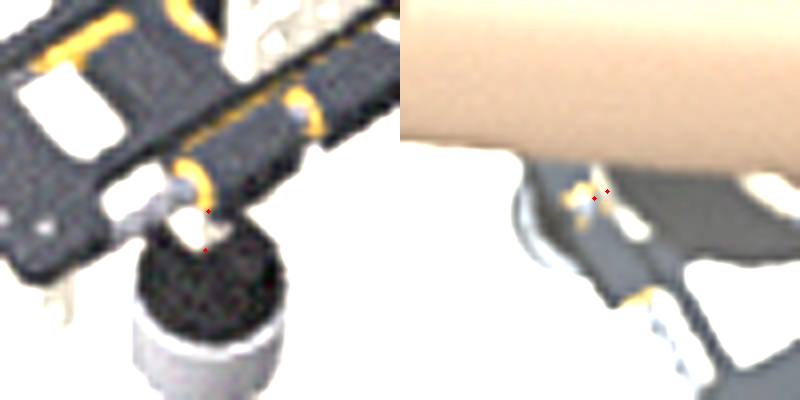

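Run:
```python
from frame import *
t=load('top4');s=load('side4')
A,ea=tri(t,(340,177.1),s,(282.4,234.5));B,eb=tri(t,(332.5,164.4),s,(296.75,225.75))
print(A,ea,B,eb)
m=(A+B)/2-[.5937,-.2407,.1637];u=np.array([.5,-.866,0]);v=np.array([.866,.5,0]);print(m@u,m@v,m[2],np.linalg.norm(A-B),telemetry.get_state()['tcp_pos'])
hsv=[cv2.cvtColor(c['frame'],cv2.COLOR_RGB2HSV) for c in(t,s)]
for h in hsv:
    k=cv2.inRange(h,(10,110,90),(30,255,255));n,l,st,ce=cv2.connectedComponentsWithStats(k)
    print([(c.round(1).tolist(),int(q[4])) for c,q in zip(ce[1:],st[1:]) if q[4]>3 and 140<c[1]<260 and 250<c[0]<380])
```

```text
[ 0.57099671 -0.2467927   0.19220851] 0.03225983972883544 [ 0.60642687 -0.22751542  0.19370463] 0.035400642086046985
-0.005564886695264593 -0.0025468191514633294 0.029256573712630046 0.04036270847608192 [ 0.59358086 -0.24062276  0.163717  ]
[]
[([377.9, 153.5], 2006), ([280.8, 213.5], 17), ([268.0, 216.9], 34), ([295.5, 225.1], 11), ([282.2, 234.0], 14)]
```

Emit:
{"name": "carry_out", "arguments": {"commands": [0,0,-0.05,0,1,0,0,-0.05,0,1,0,0,-0.05,0,1,0,0,0,0,1]}}

```text
time_s: 6.6
tcp_pos: [0.5941, -0.2409, 0.1632]
eef_rot: [-179.9, -0.2, -59.8]
contact_force: [-11.8, 7.6, 31.6]
gripper_width: 0.0006
```

Run:
```python
from frame import *
s=telemetry.get_state();print({k:np.round(s[k],3) for k in('contact_force','moment','tcp_pos','joint_torque','joints')})
F,M=s['contact_force'],s['moment'];r0=np.cross(F,M)/(F@F)
for z in(0,-.022): print('contact rel',(r0+F*(z-r0[2])/F[2]).round(4))
```

```text
{'contact_force': array([-11.779,   7.561,  31.63 ]), 'moment': array([ 3.   ,  4.288, -0.035]), 'tcp_pos': array([ 0.594, -0.241,  0.163]), 'joint_torque': array([-1.8130e+00, -3.6428e+01,  2.1948e+01,  4.6380e+00,  4.5110e+00,
        7.0000e-03]), 'joints': array([ -4.604,  19.6  ,  -8.711,   0.11 , -61.487,  34.775])}
contact rel [-0.1364  0.0936  0.    ]
contact rel [-0.1282  0.0883 -0.022 ]
```

Emit:
{"name": "carry_out", "arguments": {"commands": [0,0,0.3,0,1,0,0,0.7,0,1,0,0,0.7,0,1,0,0,0,0,1]}}

```text
time_s: 7.0
tcp_pos: [0.5957, -0.2414, 0.2304]
eef_rot: [-179.7, -0.3, -59.8]
contact_force: [-0.1, 0.0, 0.6]
gripper_width: 0.0003
```

Run:
```python
from frame import *
t=cap('top','top5');s=cap('side','side5');st=telemetry.get_state();x=st['tcp_pos'];print(x,st['moment'],st['contact_force'])
v=np.array([.866,.5,0]);u=np.array([.5,-.866,0])
def g(n,c,r0,c0,w):
    k=400/w;a=cv2.resize(c['frame'][r0:r0+w,c0:c0+w],(400,400),interpolation=cv2.INTER_CUBIC)
    a=np.clip(a.astype(float)*1.6,0,255).astype(np.uint8)
    for p,col in((x,(255,0,0)),(x-[0,0,.022],(0,255,0))):
        q=(proj(c,p)[0]-[c0,r0])*k; cv2.circle(a,tuple(int(i) for i in q),2,col,-1)
    for z,col in((.044,(255,0,255)),):   # body outline at its underside
        P=np.array([x+[0,0,z]+a1*.0965*v+b1*.039*u for a1,b1 in((1,1),(1,-1),(-1,-1),(-1,1))])
        cv2.polylines(a,[((proj(c,P)-[c0,r0])*k).astype(np.int32)],True,col,1)
    return a
cv2.imwrite('pics/c8.png',np.hstack([g('s',s,175,235,90),g('t',t,120,290,90)])[:,:,::-1])
```

```text
[ 0.59388155 -0.24059877  0.22630378] [0.0427318  0.08483652 0.01799197] [-0.59563114  0.4386755  -0.7463874 ]
```

View pics/c8.png

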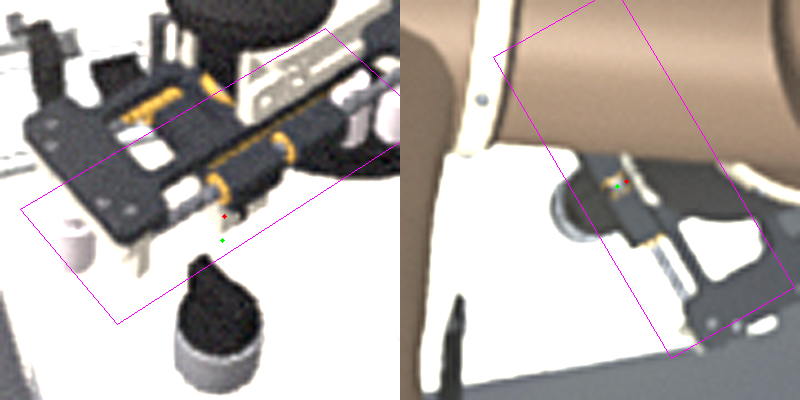

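The body outline drawn at the stated height sits well below the gripper seen in the side view, while the bar and disc fit their stated places. So I suspect the fingers are higher than reported. I'll triangulate the plate's -u corner: side crop (25,120), top crop (690,340).

Run:
```python
from frame import *
t=load('top5');s=load('side5')
for dv in((690,340),(690,330),(685,345)):
    print(tri(t,(290+(dv[0]-400)/4.444,120+dv[1]/4.444),s,(235+25/4.444,175+120/4.444)))
# +u corner: only side; ray at several z
for z in(.27,.29,.31,.33): print(z,plane(s,235+125/4.444,175+243/4.444,z)[:2].round(3),plane(s,235+25/4.444,175+120/4.444,z)[:2].round(3))
print('exp -u',.594-.0836-.0195,-.2406-.048+.034,'+u',.594-.0836+.0195,-.2406-.048-.034)
# left knob disc: grey/black by darkness in top0 / side0
for n,(r0,r1,c0,c1) in(('top0',(150,180,318,350)),('side0',(225,270,268,300))):
    f=load(n)['frame'][r0:r1,c0:c1];m=(f.max(2)<70).astype(np.uint8);c=max(cv2.findContours(m,0,1)[0],key=cv2.contourArea)
    print(n,cv2.boundingRect(c),np.add(cv2.minEnclosingCircle(c)[0],(c0,r0)))
    print('\n'.join(''.join('#' if q else '.' for q in row) for row in m))
```

```text
(array([ 0.49753355, -0.24944549,  0.33153466]), np.float64(0.0026580137322110933))
(array([ 0.50008928, -0.24949128,  0.33177102]), np.float64(0.007777641967773254))
(array([ 0.49629959, -0.24750582,  0.32898938]), np.float64(0.00013238403592745511))
0.27 [ 0.538 -0.28 ] [ 0.497 -0.201]
0.29 [ 0.537 -0.293] [ 0.497 -0.217]
0.31 [ 0.535 -0.306] [ 0.496 -0.233]
0.33 [ 0.533 -0.319] [ 0.496 -0.248]
exp -u 0.49089999999999995 -0.25460000000000005 +u 0.5298999999999999 -0.3226
top0 (9, 8, 17, 15) [335.26922989 164.11538506]
................................
................................
................................
................................
................................
................................
................................
................................
.............#######............
...........###########.##.......
..........################......
..........################......
..........##############........
.........###############........
.........###############........
.........###############........
.........###############........
.........####
[... 1233 characters left out ...]
#......
........#################.......
........#################.......
.........################.......
..........##############........
...........###########..........
.............########...#.......
.......................##.......
......................##........
...................#####........
....................####........
...................####.........
..................#####.........
..................###...........
.................##.............
................................
................................
................................
................................
................................
................................
................................
```

The gripper's xy matches, but its visible body and the contact both suggest the fingers are about 25 mm higher than stated. A safe test is to open fully, so the fingers clear the whole disc, go lower and close. The width then tells the bar (14 mm) from the pedestal (about 54 mm).

Emit:
{"name": "carry_out", "arguments": {"commands": [0,0,0,0,-1,0,0,0,0,-1,0,0,0,0,-1,0,0,0,0,-1,0,0,0,0,-1,0,0,0,0,-1,0,0,0,0,-1,0,0,0,0,-1], "grip_force": 25}}

```text
time_s: 7.9
tcp_pos: [0.5936, -0.2407, 0.2258]
eef_rot: [-180.0, -0.0, -59.9]
contact_force: [0.4, -0.0, -0.4]
gripper_width: 0.0593
```

Emit:
{"name": "carry_out", "arguments": {"commands": [0,0,-0.5,0,-1,0,0,-0.5,0,-1,0,0,-0.5,0,-1,0,0,-0.15,0,-1,0,0,-0.1,0,-1,0,0,0,0,-1]}}

```text
time_s: 8.5
tcp_pos: [0.5938, -0.2407, 0.156]
eef_rot: [-180.0, -0.0, -59.9]
contact_force: [0.2, 0.1, 0.2]
gripper_width: 0.0874
```

Emit:
{"name": "carry_out", "arguments": {"commands": [0,0,-0.1,0,1,0,0,0,0,1,0,0,0,0,1,0,0,0,0,1,0,0,0,0,1,0,0,0,0,1,0,0,0,0,1,0,0,0,0,1]}}

```text
time_s: 9.3
tcp_pos: [0.5937, -0.2407, 0.1518]
eef_rot: [-180.0, -0.0, -59.9]
contact_force: [-0.5, -0.0, 0.4]
gripper_width: 0.0293
```

Emit:
{"name": "carry_out", "arguments": {"commands": [0,0,0,0,1,0,0,0,0,1,0,0,0,0,1,0,0,0,0,1,0,0,0,0,1]}}

```text
time_s: 9.8
tcp_pos: [0.593, -0.2409, 0.1517]
eef_rot: [179.9, 0.0, -59.9]
contact_force: [-4.0, -2.3, 2.3]
gripper_width: 0.0137
```

The width is 13.7 mm, so the bar is held. I'll turn clockwise, shifting slightly to ease the side force.

Emit:
{"name": "carry_out", "arguments": {"commands": [-0.03,-0.02,0,-1,1,0,0,0,-1,1,0,0,0,-1,1,0,0,0,-1,1,0,0,0,-1,1,0,0,0,-1,1,0,0,0,-1,1,0,0,0,-1,1]}}

```text
time_s: 10.6
tcp_pos: [0.5942, -0.2407, 0.1518]
eef_rot: [-179.8, 0.0, -92.0]
contact_force: [3.3, 0.7, -2.2]
gripper_width: 0.0137
```

Run:
```python
from frame import *
s=telemetry.get_state();print(s['contact_force'],s['moment'],s['joints'],s['eef_rot'],s['tcp_pos'])
```

```text
[ 3.29879648  0.66598185 -2.18056337] [ 0.57638413 -1.1453734   0.06369701] [ -4.67481798  20.17269933  -9.38516719  -0.06074679 -60.26003766
   2.70486022] [-1.79815627e+02  4.41895544e-02 -9.19999372e+01] [ 0.59420651 -0.24067622  0.15178557]
```

Moment z is 0.064 N m, the knob's stated torque, so it is turning. Continuing.

Emit:
{"name": "carry_out", "arguments": {"commands": [0,0,0,-1,1,0,0,0,-1,1,0,0,0,-1,1,0,0,0,-1,1,0,0,0,-1,1,0,0,0,-1,1,0,0,0,-1,1,0,0,0,-1,1]}}

```text
time_s: 11.4
tcp_pos: [0.5955, -0.2411, 0.1518]
eef_rot: [-179.7, 0.2, -124.0]
contact_force: [7.2, -1.9, -6.3]
gripper_width: 0.0138
```

Emit:
{"name": "carry_out", "arguments": {"commands": [0,0,0,-1,1,0,0,0,-1,1,0,0,0,-1,1,0,0,0,-1,1,0,0,0,-1,1,0,0,0,-1,1,0,0,0,0,1]}}

```text
time_s: 12.1
tcp_pos: [0.5962, -0.2418, 0.1518]
eef_rot: [-179.7, 0.3, -148.0]
contact_force: [9.8, -4.5, -7.4]
gripper_width: 0.0138
```

Run:
```python
from frame import *
t=cap('top','top6');s=cap('side','side6');st=telemetry.get_state();print(st['contact_force'],st['moment'],st['eef_rot'],st['gripper_width'])
hub=world((.0585,.0595))
def P(c,r0,c0,w,h,k):
    a=cv2.resize(c['frame'][r0:r0+h,c0:c0+w],None,fx=k,fy=k,interpolation=cv2.INTER_CUBIC)
    return a
a=P(t,90,220,80,100,4);b=P(s,155,260,80,80,5)
cv2.imwrite('pics/c9.png',np.hstack([a,b])[:,:,::-1])
```

```text
[ 8.95067193 -4.87199983 -7.30745113] [-1.67968465 -3.68628232 -0.06146915] [-179.74540657    0.30064466 -147.8463819 ] 0.013536832595854805
```

View pics/c9.png

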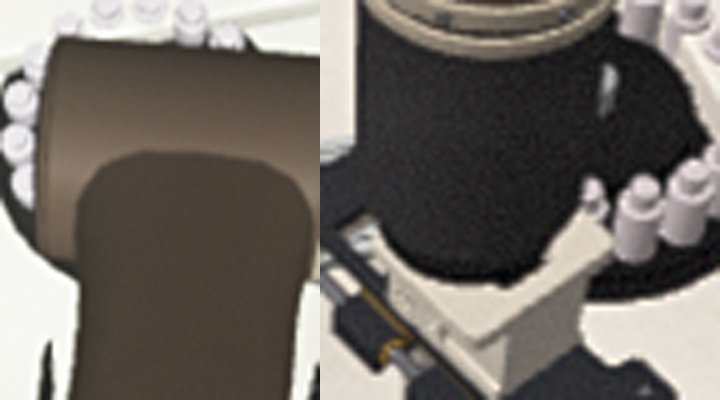

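The arm hides the pointer. The bottles ride on the carousel at 20° pitch, though, so their cap positions (top crop (18,100), (18,143), (107,8), (150,8)) give the angle modulo 20°. I'll compute it for the start and now.

Run:
```python
from frame import *
t=load('top6');t0=load('top0')
def ang(c,px):
    for p in px:
        w=plane(c,*p,.157);d=mod(w)-mod(hub);a=np.degrees(np.arctan2(d[1],-d[0]));print(np.round(p,1),'r',np.hypot(*d).round(3),'ang',a.round(1),'mod20',((a+10)%20-10).round(1))
hub=plane(t0,255,121.75,.158)
f=lambda L,r,c:[(c+u/4,r+v/4) for u,v in L]
print('start');ang(t0,f([(100,162),(99,206),(111,246),(137,281),(174,302),(217,310),(259,304),(325,250),(342,212),(343,171),(329,130),(302,99)],75,200))
print('now');ang(t,f([(17,97),(17,139),(25,182),(107,9),(150,8),(190,15),(230,35)],90,220))
```

```text
start
[225.  115.5] r 0.086 ang 112.4 mod20 -7.6
[224.8 126.5] r 0.086 ang 91.5 mod20 -8.5
[227.8 136.5] r 0.087 ang 71.8 mod20 -8.2
[234.2 145.2] r 0.088 ang 51.4 mod20 -8.6
[243.5 150.5] r 0.087 ang 31.7 mod20 -8.3
[254.2 152.5] r 0.087 ang 11.4 mod20 -8.6
[264.8 151. ] r 0.087 ang -8.2 mod20 -8.2
[281.2 137.5] r 0.086 ang -48.6 mod20 -8.6
[285.5 128. ] r 0.087 ang -68.1 mod20 -8.1
[285.8 117.8] r 0.087 ang -87.3 mod20 -7.3
[282.2 107.5] r 0.086 ang -107.7 mod20 -7.7
[275.5  99.8] r 0.085 ang -127.3 mod20 -7.3
now
[224.2 114.2] r 0.089 ang 114.4 mod20 -5.6
[224.2 124.8] r 0.087 ang 94.9 mod20 -5.1
[226.2 135.5] r 0.089 ang 74.7 mod20 -5.3
[246.8  92.2] r 0.088 ang 174.6 mod20 -5.4
[257.5  92. ] r 0.085 ang -165.2 mod20 -5.2
[267.5  93.8] r 0.087 ang -146.2 mod20 -6.2
[277.5  98.8] r 0.091 ang -125.8 mod20 -5.8
```

The carousel started at -28.1° and is now at -5.4°, consistent with the 88° knob turn. About 22° of knob remains. I'll turn it and shift to relieve the side load.

Emit:
{"name": "carry_out", "arguments": {"commands": [0.07,-0.03,0,-1,1,0,0,0,-1,1,0,0,0,-1,1,0,0,0,-1,1,0,0,0,-1,1,0,0,0,-0.5,1,0,0,0,0,1,0,0,0,0,1]}}

```text
time_s: 13.0
tcp_pos: [0.5967, -0.2427, 0.1518]
eef_rot: [-180.0, 0.1, -169.8]
contact_force: [5.7, -1.5, -3.6]
gripper_width: 0.0141
```

```bash
cat > caro.py <<'E'
from frame import *
def angs(n):
    c=load(n);hub=plane(load('top0'),255,121.75,.158)
    # bottle caps: local bright blobs on the ring, angle mod 20 from best comb of brightness
    g=cv2.GaussianBlur(c['frame'].min(2).astype(np.float32),(3,3),0)
    th=np.arange(-180,180,1.);R=.087
    P=[]
    for a in th:
        m=mod(hub)+R*np.array([-np.cos(np.radians(a)),np.sin(np.radians(a))]);w=world(m);P.append(proj(c,[*w,.157])[0])
    P=np.array(P,np.float32);return th,cv2.remap(g,P[None,:,0],P[None,:,1],cv2.INTER_LINEAR)[0]
E
python3 - <<'E'
from caro import *
cap('top','top7');st=telemetry.get_state();print(st['contact_force'],st['moment'][2],st['eef_rot'],st['gripper_width'])
for n in('top0','top6','top7'):
    th,v=angs(n)
    for lo,hi in((60,130),(-180,-120),(150,180)):
        k=(th>=lo)&(th<hi);F=np.sum((v[k]-v[k].mean())*np.exp(1j*np.radians(18*th[k])));print(n,lo,hi,(np.degrees(np.angle(F))/18).round(2),abs(F).round())
E
```

```text
[ 5.3271739  -3.48211402 -2.92450013] 0.004151505498331827 [-1.79958679e+02  1.43409201e-01 -1.69786016e+02] 0.013914822832100528
top0 60 130 -7.97 708.0
top0 -180 -120 9.54 92.0
top0 150 180 0.89 56.0
top6 60 130 -5.04 980.0
top6 -180 -120 -9.97 206.0
top6 150 180 1.19 216.0
top7 60 130 -2.94 738.0
top7 -180 -120 4.99 530.0
top7 150 180 2.62 530.0
```

Emit:
{"name": "carry_out", "arguments": {"commands": [0,0,0,0,0,0,0,0,0,0,0,0,0,0,0,0,0,0,0,0,0,0,0,0,0,0,0,0.8,0,0,0,0,0.8,0,0,0,0,0.5,0,0]}}

```text
time_s: 13.85
tcp_pos: [0.5958, -0.2429, 0.2384]
eef_rot: [-179.9, 0.1, -169.8]
contact_force: [0.3, -0.0, 1.1]
gripper_width: 0.0437
```

Emit:
{"name": "carry_out", "arguments": {"commands": [-0.5,0,0,1,0,-0.6,0,0,1,0,-0.6,0,0,1,0,-0.6,0,0,1,0,-0.6,0,0,1,0,-0.6,0,0,1,0,0,0,0,1,0,0,0,0,1,0]}}

```text
time_s: 14.65
tcp_pos: [0.4545, -0.2427, 0.2364]
eef_rot: [-179.9, 0.0, -137.7]
contact_force: [0.5, 0.5, 0.8]
gripper_width: 0.0437
```

Run:
```python
from caro import *
t=cap('top','top8');s=cap('side','side8')
for n in('top0','top8'):
    th,v=angs(n)
    for lo,hi in((60,130),(-60,60)):
        k=(th>=lo)&(th<hi);F=np.sum((v[k]-v[k].mean())*np.exp(1j*np.radians(18*th[k])));print(n,lo,hi,(np.degrees(np.angle(F))/18).round(2),abs(F).round())
def P(c,r0,c0,w,h,k): return cv2.resize(c['frame'][r0:r0+h,c0:c0+w],None,fx=k,fy=k,interpolation=cv2.INTER_CUBIC)
cv2.imwrite('pics/c10.png',np.hstack([P(t,85,210,90,120,4.4),P(s,165,265,90,120,4.4)])[:,:,::-1])
# pointer edge measure: brightness across a pointer circle r=.045,.06
g=t['frame'].mean(2).astype(np.float32);hub=mod(plane(load('top0'),255,121.75,.158))
for n in('top0','top8'):
  c=load(n);g=c['frame'].mean(2).astype(np.float32)
  for R in(.03,.045,.06):
    th=np.arange(-60,40,1.);Q=np.array([proj(c,[*world(hub+R*np.array([-np.cos(np.radians(a)),np.sin(np.radians(a))])),.156])[0] for a in th],np.float32)
    v=cv2.remap(g,Q[None,:,0],Q[None,:,1],cv2.INTER_LINEAR)[0];w=np.clip(v-90,0,None);print(n,R,(w@th/w.sum()).round(2),v.max())
```

```text
top0 60 130 -7.97 708.0
top0 -60 60 -7.08 2174.0
top8 60 130 -0.05 665.0
top8 -60 60 0.51 2316.0
top0 0.03 -30.45 196.78125
top0 0.045 -29.51 191.84114
top0 0.06 -29.22 188.48567
top8 0.03 1.02 199.5573
top8 0.045 0.57 197.05339
top8 0.06 0.42 194.35417
```

The carousel pointer measures about +0.5° against a tolerance of ±2.6°. Next is the slide grip: yaw -79.8°, over (0.5137, -0.0526).

Emit:
{"name": "carry_out", "arguments": {"commands": [0.1,0.32,0,0.97,0,0.1,0.32,0,0.97,0,0.1,0.32,0,0.97,0,0.1,0.32,0,0.97,0,0.1,0.32,0,0.97,0,0.1,0.32,0,0.97,0,0.1,0.32,0,0.97,0,0.1,0.32,0,0.97,0]}}

```text
time_s: 15.55
tcp_pos: [0.4874, -0.1397, 0.2357]
eef_rot: [180.0, -0.0, -106.8]
contact_force: [0.7, -0.2, 0.8]
gripper_width: 0.0439
```

Emit:
{"name": "carry_out", "arguments": {"commands": [0.1,0.32,0,0.97,0,0.1,0.32,0,0.97,0,0.1,0.32,0,0.97,0,0.1,0.32,0,0.97,0,0.1,0.32,0,0.97,0,0.1,0.32,0,0.97,0,0.08,0.27,0,0.9,0,0,0,0,0,0]}}

```text
time_s: 16.35
tcp_pos: [0.5148, -0.0517, 0.2356]
eef_rot: [180.0, 0.0, -79.9]
contact_force: [-0.3, -0.2, 0.2]
gripper_width: 0.0437
```

Emit:
{"name": "carry_out", "arguments": {"commands": [-0.02,-0.02,-0.6,0,0,0,0,-0.6,0,0,0,0,-0.5,0,0,0,0,-0.3,0,0,0,0,-0.2,0,0,0,0,-0.15,0,0,0,0,-0.1,0,0,0,0,0,0,0], "grip_force": 35}}

```text
time_s: 17.15
tcp_pos: [0.5137, -0.0535, 0.1377]
eef_rot: [180.0, -0.0, -80.0]
contact_force: [-0.4, -0.1, 0.3]
gripper_width: 0.0438
```

Emit:
{"name": "carry_out", "arguments": {"commands": [0,0,0,0,1,0,0,0,0,1,0,0,0,0,1,0,0,0,0,1,0,0,0,0,1,0,0,0,0,1]}}

```text
time_s: 17.75
tcp_pos: [0.5138, -0.0534, 0.138]
eef_rot: [-180.0, -0.0, -79.9]
contact_force: [0.3, 0.5, 1.2]
gripper_width: 0.0156
```

The grip is held (15.6 mm). Now I'll measure the clip against the tab from the start pictures in both views.

Run:
```python
from frame import *
t=load('top0');g=t['frame'].min(2)
print(g[183:206,240:258])
k=(g[183:206,240:258]<135).astype(np.uint8);n,l,st,ce=cv2.connectedComponentsWithStats(k)
for i in range(1,n): 
    p=ce[i]+[240,183];print(st[i],p,mod(plane(t,*p,.107)))
```

```text
[[239 238 238 238 239 239 239 240 239 238 237 232 229 232 233 227 225 228]
 [239 238 238 238 239 239 238 240 238 239 241 237 233 241 228 221 226 227]
 [238 237 237 236 236 234 234 237 239 241 244 217 179 182 164 193 222 227]
 [238 237 237 233 229 227 226 228 237 243 224 147  95  92  95 157 216 229]
 [238 238 237 233 226 225 225 224 235 226 162  97  80  84  88 142 210 227]
 [237 238 238 234 226 226 226 229 238 217 184 143  99  88  98 149 207 226]
 [237 237 238 236 229 226 226 225 237 236 237 225 173 157 196 217 223 225]
 [237 238 238 236 229 226 225 214 234 241 242 244 229 215 237 237 228 225]
 [238 238 238 237 231 226 225 220 235 240 241 241 236 229 230 216 216 222]
 [239 238 237 238 232 226 226 226 230 237 240 240 236 229 227 204 212 221]
 [239 239 238 238 234 226 226 226 224 233 238 238 235 230 227 226 227 224]
 [240 240 239 239 236 230 228 228 229 236 238 239 236 229 226 234 237 228]
 [239 240 240 241 240 234 232 230 228 235 239 239 238 231 226 234 238 228]
 [239 240 242 243 243 224 194 188 188 232 240 239 238 233 225 231 231 225]
 [238 240 242 221 195 161 123 118 146 206 236 239 238 234 226 226 210 215]
 [238 240 243 189 115  94  90  88 111 153 214 236 238 235 227 224 222 227]
 [239 240 244 199 118  85  87  87 102 185 228 237 238 236 227 225 233 233]
 [240 240 242 208 127  99 103 111 143 224 241 239 238 236 229 225 232 237]
 [239 239 241 234 193 197 202 197 203 221 236 238 238 237 231 224 230 233]
 [239 238 239 241 236 240 236 229 226 222 234 238 238 238 231 224 226 221]
 [238 237 238 239 240 240 234 227 226 226 228 235 238 238 234 225 222 210]
 [237 237 238 238 238 239 233 225 225 224 222 233 238 239 235 227 223 226]
 [238 238 239 239 238 239 233 226 225 225 228 236 239 239 235 226 223 234]]
[11  3  4  3 10] [252.8 187. ] [-0.11886225  0.09746629]
[ 4 14  5  4 16] [245.9375 198.6875] [-0.14892374  0.12306049]
```

Emit:
{"name": "carry_out", "arguments": {"commands": [-0.19,-0.035,0,0,1,-0.19,-0.035,0,0,1,-0.19,-0.035,0,0,1,-0.19,-0.035,0,0,1,0,0,0,0,1,0,0,0,0,1]}}

```text
time_s: 18.35
tcp_pos: [0.4851, -0.0586, 0.138]
eef_rot: [-179.8, -0.0, -79.9]
contact_force: [8.6, -1.0, -5.9]
gripper_width: 0.0158
```

Run:
```python
from frame import *
t=cap('top','top9');s=cap('side','side9')
print('pulled',mod(telemetry.get_state()['tcp_pos'])-mod([.5138,-.0534]),telemetry.get_state()['contact_force'])
g=t['frame'].min(2);print(g[190:206,240:258])
def P(c,r0,c0,w,h,k): return cv2.resize(c['frame'][r0:r0+h,c0:c0+w],None,fx=k,fy=k,interpolation=cv2.INTER_CUBIC)
cv2.imwrite('pics/c11.png',np.hstack([P(t,100,225,80,120,5),P(s,165,215,80,120,5)])[:,:,::-1])
```

```text
pulled [-2.90198362e-02 -6.83599152e-05] [ 7.93003646  0.01524494 -6.27272832]
[[ 51  53  52  51  52  52  53  52  64  77  82  68  57  61  82 122 135 120]
 [ 52  53  54  54  53  54  54  55  67  78  81  64  57  61  80 116 154 128]
 [ 53  54  54  56  55  55  56  58  70  78  76  66  58  62  68  87 120  99]
 [ 55  56  57  57  56  56  53  61  73  77  69  63  61  61  62  65  67  63]
 [ 57  57  57  57  60  57  55  65  76  79  67  60  61  61  63  62  61  61]
 [ 57  58  57  57  60  58  58  71  79  76  64  59  61  62  62  63  62  61]
 [ 59  60  60  60  62  58  61  76  79  73  64  59  61  62  62  63  63  63]
 [ 59  62  61  62  61  57  63  77  80  71  61  60  61  60  62  61  63  63]
 [ 62  61  63  62  62  56  64  76  77  64  60  59  61  62  63  62  63  62]
 [ 62  61  64  65  64  57  65  75  78  65  59  59  61  62  64  63  61  64]
 [ 62  64  64  63  65  59  64  75  79  66  59  60  62  61  62  62  63  62]
 [ 65  64  64  67  67  59  66  75  80  66  60  61  63  62  62  64  62  63]
 [ 66  65  68  66  67  59  65  76  80  66  61  59  61  61  63  63  63  62]
 [ 67  66  68  68  68  60  63  75  80  68  59  61  62  61  61  62  62  62]
 [ 67  68  69  70  70  64  64  73  78  69  60  60  62  62  61  61  62  63]
 [ 71  70  69  71  70  66  64  74  79  68  59  58  58  74  83  75  65  62]]
```

View pics/c11.png

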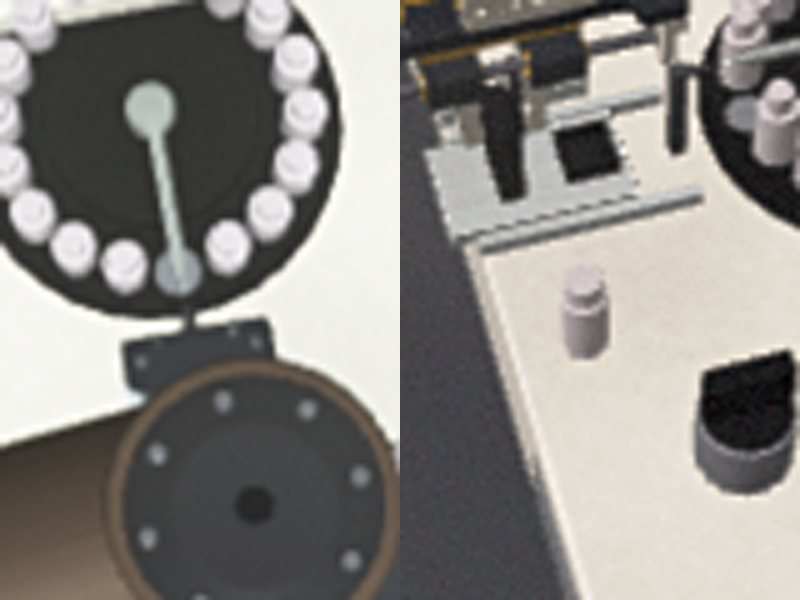

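The pointer line, from (150,107) through (183,285), extends to the index post at (190,318), so the carousel is aligned. The slide follows the fingers but the gripper hides the tab. I'll cross-check the pull with the side view (nest shift and clip/tab).

Run:
```python
from frame import *
s0=load('side0');s9=load('side9')
def nest(s,r0,r1,c0,c1):
    k=(s['frame'][r0:r1,c0:c1].max(2)<60).astype(np.uint8);n,l,st,ce=cv2.connectedComponentsWithStats(k);i=1+np.argmax(st[1:,4]);return ce[i]+[c0,r0],st[i,4]
a,na=nest(s0,184,202,254,270);b,nb=nest(s9,186,204,245,261)
print(a,na,b,nb,mod(plane(s0,*a,.113)),mod(plane(s9,*b,.113)))
for n,p in(('clip',(140,167)),('tab',(192,185))): print(n,mod(plane(s0,210+p[0]/4.8,145+p[1]/4.8,.107)))
print(s0['frame'][174:192,232:258].mean(2).astype(int))
```

```text
[262.08035714 192.25892857] 112 [251.9047619  194.91428571] 105 [-0.09678496  0.05367107] [-0.12728653  0.0526088 ]
clip [-0.14677609  0.12395618]
tab [-0.11984838  0.10046241]
[[206 208 210 210 209 211 210 205 211 209 211 208 210 208 209 213 209 210
  211 209 209 213 215 214 215 214]
 [209 209 210 211 213 213 212 209 211 210 211 210 210 211 210 209 208 208
  209 209 211 212 215 215 214 212]
 [212 208 208 213 214 217 212 211 214 212 213 212 208 210 211 212 211 213
  214 209 209 211 213 215 211 211]
 [212 208 212 215 210 197 144 161 206 214 213 216 214 214 214 216 212 212
  213 214 213 214 215 213 211 209]
 [210 215 211 202 129  87  74  88 147 213 216 211 216 212 209 211 203 199
  200 202 214 211 212 211 211 215]
 [212 212 213 203 116  71  75  92 157 217 200 133 117 105 155 190 187 186
  187 193 207 211 210 214 214 213]
 [206 211 212 201 125  80  78  78 104 123  75  46  39  43  96 189 191 185
  184 182 201 214 212 210 212 211]
 [209 204 207 196 135  91  74  57  58  46  38  34  42  40  75 156 185 164
  137 121 147 210 210 208 213 214]
 [194 188 185 188 171  76  54  63  52  44  39  41  
[... 339 characters left out ...]
44  57  75
   80  74  98 166 189 186 182 184]
 [ 95  93  87  90  93  98 101 112 115  85  39  36  40  39  39  32  44  70
   78  70  75 131 163 147 144 145]
 [ 90  96 104 113 132 157 168 212 207 115  40  38  45  40  43  29  38  42
   60  51  78 121 174 182 183 184]
 [132 165 193 208 203 200 194 195 180 105  37  33  42  35  37  40  36  62
  123 139 184 184 179 139 108  99]
 [199 198 193 187 183 180 183 181 178 116  44  34  41  35  38  40  35  95
  192 189 189 190 175  80  30  29]
 [179 177 175 176 170 144 143 146 143 124  42  28  30  38  30  33  27  93
  191 191 187 187 175  74  30  24]
 [150 143 135 132 155 188 180 180 178 144  43  29  37  35  29  24  33  90
  193 185 180 186 173 101  34  28]]
```

The views give a clip-to-tab distance of 30.1 mm from the top and a rough 27 mm from the side, against at least 30 mm in the text. The slide has moved 29 to 30.5 mm. A small 1 mm nudge and settle will put it within tolerance.

Emit:
{"name": "carry_out", "arguments": {"commands": [-0.025,-0.005,0,0,1,0,0,0,0,1,0,0,0,0,1,0,0,0,0,1,0,0,0,0,1,0,0,0,0,1,0,0,0,0,1,0,0,0,0,1]}}

```text
time_s: 19.25
tcp_pos: [0.4845, -0.0588, 0.138]
eef_rot: [-179.8, -0.0, -79.9]
contact_force: [8.3, -0.6, -5.8]
gripper_width: 0.0161
```

Run:
```python
from frame import *
s9=cap('side','side10');cap('top','top10');st=telemetry.get_state();print('pulled',mod(st['tcp_pos'])-mod([.5138,-.0534]),st['contact_force'],st['gripper_width'],st['time_s'])
from caro import angs
for n in('top8','top10'):
    th,v=angs(n);k=(th>=-60)&(th<60);F=np.sum((v[k]-v[k].mean())*np.exp(1j*np.radians(18*th[k])));print(n,(np.degrees(np.angle(F))/18).round(2))
k=(s9['frame'][186:204,245:261].max(2)<60).astype(np.uint8);n,l,q,ce=cv2.connectedComponentsWithStats(k);i=1+np.argmax(q[1:,4]);print(mod(plane(s9,*(ce[i]+[245,186]),.113))-[-.0968,.0537])
# bystanders: image change away from arm
d=np.abs(load('side0')['frame'].astype(int)-s9['frame']).max(2)>60
c=cv2.morphologyEx(d.astype(np.uint8),cv2.MORPH_OPEN,np.ones((3,3)));n,l,q,ce=cv2.connectedComponentsWithStats(c)
print([(ce[i].round().tolist(),int(q[i,4])) for i in range(1,n) if q[i,4]>12])
```

```text
pulled [-2.98073705e-02 -7.18907187e-05] [ 8.59495266  0.67321257 -6.04755581] 0.015846409400758543 19.35
top8 0.51
top10 0.51
[-0.03134529 -0.00086464]
[([27.0, 10.0], 107), ([96.0, 3.0], 91), ([133.0, 7.0], 457), ([200.0, 5.0], 135), ([159.0, 4.0], 15), ([220.0, 58.0], 3101), ([188.0, 33.0], 202), ([146.0, 28.0], 22), ([148.0, 34.0], 106), ([160.0, 33.0], 18), ([168.0, 36.0], 22), ([221.0, 104.0], 19), ([215.0, 114.0], 145), ([243.0, 166.0], 1361), ([303.0, 171.0], 21), ([287.0, 178.0], 20), ([254.0, 192.0], 319), ([235.0, 195.0], 138), ([296.0, 190.0], 54), ([310.0, 192.0], 16), ([315.0, 192.0], 18), ([320.0, 192.0], 14), ([223.0, 203.0], 65), ([306.0, 201.0], 36), ([318.0, 203.0], 30), ([53.0, 213.0], 67), ([280.0, 235.0], 40), ([291.0, 238.0], 36)]
```

```bash
python3 -c "
from h import *
print(r.close_job());print(telemetry.get_state()['tcp_pos'])"
```

```text
the job is handed in; nothing more can be done
None
the job is handed in; nothing more can be done
```

I turned the knob about 110° clockwise until the carousel pointer lined up with the index post. Then I pulled the slide out by its grip and handed the job in still holding it, after about 19 s. The hand-in reports no verdict.

- **Carousel:** it measures about +0.5° off the post, against a limit of ±2.6°. In the last picture the pointer's line runs to the post, and the angle did not change after the slide was pulled.
- **Slide:** it is pulled 29.8 mm by the tool reading and 31.3 mm by the nest's shift in the side view. The marker clip measured 30.1 mm in front of the tab's home from the top view. A cruder side-view reading gave about 27 mm, and your notes say at least 30 mm. I could not see the tab and clip meet, because the gripper hides them.
- **Hold:** the fingers are on the grip at 15.8 mm with a 35 N grip setting. The spring pulls on the tool with about 8.6 N.
- **Bystanders:** comparing the start and end side views showed no change at either loose vial; the others I did not check one by one.

My first try at the knob closed above the bar. The fingertips sit roughly 25 mm higher than the tool description says. While probing for this I pressed closed fingers on the knob with about 32 N upward (about 35 N in all). The side view showed no movement of the knob, and I then gripped lower.

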